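# Roll a belt idler pulley into the bench clamp and clamp it upright

## Task

The belt idler pulley standing on the bench is to have its grooves filed. Roll it on its rim along the bench (do not lift it, drag it or let it lean over) into the open mouth of the bench clamp until its rim meets the back of the clamp, then push the sliding jaw by its post until the pulley is held upright with both jaws tight against its faces. Leave the hammer, sickle, file and oil tin where they are, and let go at the end.

Things in the scene. Friction and masses are not known exactly. Their poses are not given: they have to be found in the camera images.
- pulley_center (a point): centre of the loose bare-metal twin-groove V-belt idler pulley, 90 mm in diameter, 44 mm wide, about 0.6 kg, standing on its rim (centre 45 mm up). x = axle, level, both ends alike; it rolls at right angles to it; z is up at the start and turns with the rim. A 21 mm bolt head and nut stand 7 mm proud of the faces (58 mm over both): the spindle turns freely in the pulley, so it rolls while held there.
- clamp_spot (a point): where the pulley's centre must come: 45 mm above the bench, in the C-shaped cast clamp bolted to the bench. y points out of the open mouth (the pulley enters along -y), x is the clamping direction, z up. The back of the throat is a wall 48 mm high at y = -45 mm: the rim touches it when the centre is here. No floor plate: the pulley rolls on the bench all the way in.
- fixed_jaw (a point): middle of the fixed jaw's face, 11 mm above the bench, 22 mm from clamp_spot along its +x; same axes as clamp_spot. The face runs along y from -43 to +43 mm and is 22 mm high; the casting behind it is 24 mm high and 36 mm thick, with bolting lugs 10 mm high reaching 22 mm further.
- jaw (a joint): position of the sliding jaw along the clamp's +x, m: 0 = fully open (80 mm between jaw faces), 0.042 = end of travel (38 mm); tight on the 44 mm pulley it reads 0.036. Its face lies at x = -58 mm + this value from clamp_spot, is 84 mm long in y and 22 mm high. The slide is stiff: about 3 N moves it, and it stays where it is left.
- jaw_post (a point): point 58 mm above the bench on the axis of the sliding jaw's upright steel post; same axes as clamp_spot, travels with the jaw. The post is 18 mm in diameter from 32 to 78 mm up, on a yoke (80 x 16 mm, top at 25 mm) 94 mm behind the jaw's face. Pushed along +x it closes the jaw. Between yoke and jaw is the slide housing, 24 mm high, at x = -100 to -74 mm from clamp_spot.
- hammer: bystander: hammer, 280 mm long, lying on the bench; origin at the middle underneath
- sickle: bystander: sickle with a wooden handle, about 270 mm long, lying on the bench; origin where blade and handle meet
- file: bystander: flat file with a wooden handle, about 320 mm long, lying on the bench; origin near the middle, underneath
- oil_tin: bystander: closed steel tin, 60 mm in diameter, 100 mm high, standing; origin at the middle of its underside
Mind the look-alikes: they are no part of the job. Leave any brown or yellow look-alike of the part that bears pulley_center alone.

How it is judged:
On the way, in this order (a step that is already met when the one before it is completed fails the run):
1. the pulley has rolled nearly half a turn on its rim (angle between pulley_center's own z axis and vertical above 2.4 rad).
2. it has rolled on, to nearly three quarters of a turn or more (angle between pulley_center's own z axis and vertical below 1.75 rad).
3. the pulley stands between the open jaws, its rim within 6 mm of the back of the clamp (y of pulley_center in the frame of clamp_spot below 0.006 m and x of pulley_center in the frame of clamp_spot between -0.036 and 0.004 m and height (world z) of pulley_center below 0.05 m and value of joint jaw below 0.034 m), for 0.1 s.
At the end, for the whole second after the job is handed in: the pulley stands upright on the bench in the clamp, its axle within 0.06 rad of the clamping direction, its rim within 6 mm of the back of the throat, its faces against both jaws (within 2.5 mm of the fixed jaw, sliding jaw at 0.034 m or more), and everything is released (y of pulley_center in the frame of clamp_spot between -0.004 and 0.006 m and x of pulley_center in the frame of clamp_spot between -0.0025 and 0.0025 m and height (world z) of pulley_center below 0.048 m and angle between the x axis of pulley_center and the x axis of clamp_spot, either way round below 0.06 rad and value of joint jaw above 0.034 m); the robot touches nothing.
It fails at once if the pulley is lifted off the bench (its centre more than 10 mm higher than when rolling) (height (world z) of pulley_center above 0.055 m).
It fails at once if the pulley leans over more than 0.35 rad (20 degrees) (angle between pulley_center's own x axis and vertical below 1.22 rad or angle between pulley_center's own x axis and vertical above 1.92 rad).
It fails at once if a bystander is moved more than 20 mm (distance of any of hammer, sickle, file, oil_tin from where it was at the start of the episode above 0.02 m).
It also fails if it takes over 54 s, if anything falls off the work surface, if the arm or the gripper's body presses on something with over 40 N, if the wrist force passes 120 N, or if a joint passes its speed limit or range.

## Robot

A 6-joint arm with a two-finger parallel gripper is mounted at the origin on the work surface. World frame = base frame: x ahead of the robot, y to its left, z up, the work surface at z = 0. Lengths are in m, angles in rad, forces in N, time in s.
With the tool pointing down it reaches from about 0.4 to 0.825 m from the base axis. Payload 7 kg.
Tool frame: the origin (TCP) lies between the finger pads; the fingertips stand env.nose_length ahead of it and the grasp point (between the pads) is the TCP (env.nose_length is the distance from the TCP to the fingertips, in m); x points along the fingers, z is the direction in which the jaws open and shut, and the axes are right-handed (so a half turn about x gives the same grasp; the last joint's range is limited). The gripper opens to 85 mm and grips with 20 to 120 N. Pads are 22 mm wide; open, the fingers measure 114 mm over their backs; the gripper's body (76 mm by 85 mm) begins 54 mm behind the grasp point. The pads swing forward as they close: fully open they stand 13 mm farther back than shut.
Start: joints at [1.468, 0.359, 0.012, 0, -1.224, -0.288], TCP at [0.257, 0.624, 0.25] pointing down, gripper open.
Joint ranges: [-3.07, 3.07], [-1.43, 2.12], [-1.02, 1.25], [-3.03, 1.67], [-3.05, -0], [-3.03, 3.03]. Speed limits (rad/s): [2.39, 2.39, 3.01, 3.14, 3.14, 3.14].

## Interface

Orientations are given as a unit quaternion [x, y, z, w].
In Python, from station import env gives the robot as it stands.
- The arm moves only by the tool servo_tool, never from a script. Its argument "plan" is a list that holds one entry, the list of rows, each a list of 5 numbers: the finger opening in mm, from 0 to 85.4, then the shift along the tool's x, y, z in mm, then the turn about the tool's x in rad. A call has exactly 10 rows; each row is the pose to reach, as a shift and turn from the pose measured when the call began, along the tool's axes at that moment; what a row does not reach only later rows make up. A row lasts 1/8 s, in which the tool goes at most 62.5 mm and 10.7 degrees, less where a joint would pass 70% of its speed; a pose out of reach is approached as far as the arm can. A call with a gripper value outside its range is refused whole. The fingers move at their own pace and stop on an object; the grip force is fixed at half the most. Time passes only in rows, so rows that repeat a pose let the fingers close, or fill a call up. It gives the time, the measured TCP pose, the force and the opening at its end, in the units of the state.
- env.state(): the state, without advancing time (a new reading comes with each control period).
- env.snapshot(name): name is "scene" or "top" or "wrist"; returns (picture, depth): 384x512x3 uint8, red, green, blue; 384x512 float32, m along the optical axis (not along the pixel's ray), 0 where there is no reading.
- env.camera_model(name): a dict with "fx", "fy", "cx", "cy" (pixels), "k1" (the pictures are not rectified: a ray, as slopes to the right and down, at radius r is drawn at 1 + k1 r^2 times it, then the intrinsics apply), "cam_to_world" (4x4, takes a point from camera to world coordinates). Camera axes: x right, y down, z forward; pixel columns grow to the right and rows downward; lengths in m; the calibration is good to about 2 mm. A picture is of the moment at which its call begins: read the wrist's pose just before it. camera_model takes no time and is no camera call; for the wrist camera it gives the pose at the moment of the call.
- env.hand_in(): hands the job in, once; it reports no verdict.
Trained networks look in the newest picture that a camera, given by its name, has taken for a name from the list of things; names that differ only in an ending like _2 or _b are one class to them, and where a whole thing is asked for, a point or a joint stands for the part that bears it (a point fixed in the world has none). Each returns a list of dicts, best first, with "p" (0 to 1); they miss things now and then, are a little off and sometimes report something else, mostly with a low value. They report only what shows in the picture. A call takes as long as a camera call. They do not tell look-alikes from the thing itself.
- env.silhouettes(camera, thing): "pixels" (384x512 bool, what is visible of it) and "point" ([column, row] in pixels, amid what is visible of it).
- env.pinpoint(camera, thing): "point" ([column, row] in pixels: a listed point, or the origin of a listed thing).
The state is a dict: "clock": time; "qpos": joint angles; "qd": joint speeds; "effort": joint torques, N m; "position": TCP position; "tcp_rot": TCP orientation; "wrist_force": force on the tool from outside, world axes, zero at the start; "moment": the same for the moment, N m; "grip_width": finger opening in m.
Only numpy, scipy, OpenCV 4.12 (cv2) and the standard library are available. Lean on these libraries where they do the work, as an engineer would, in place of code of your own. Each camera call takes 0.05 s, during which the arm holds its last target.

## Working session

There is one attempt and no reset: what is moved stays moved. The work goes in short steps, Python scripts to look and compute and a tool call to move; the robot and the scene stay as the last step left them, time stands still between calls to the robot, and variables do not carry over. Pictures are saved under pics/ and viewed, and the job is handed in when it is done.

Besides the shell and the picture viewer there is one more tool, called after "Emit:" as name(argument=value, ...) on one line, values as JSON. servo_tool: Moves the arm, as the interface text tells. Its arguments: {"type":"object","properties":{"plan":{"type":"array","items":{"type":"array","items":{"type":"array","items":{"type":"number"}}}}},"required":["plan"]}

```bash
mkdir -p pics; ls
cat > h.py <<'E'
import numpy as np, cv2
from station import env
from scipy.spatial.transform import Rotation as R
def snap(n,f):
    p,d=env.snapshot(n); cv2.imwrite('pics/'+f+'.png',cv2.cvtColor(p,cv2.COLOR_RGB2BGR)); np.savez('pics/'+f+'.npz',p=p,d=d); return p,d
def ray(m,u,v):
    x=(u-m['cx'])/m['fx'];y=(v-m['cy'])/m['fy']; a,b=x,y
    for _ in range(10):
        s=1+m['k1']*(a*a+b*b); a,b=x/s,y/s
    return np.array([a,b,1.0])
def atz(m,u,v,z):
    T=np.array(m['cam_to_world']); r=T[:3,:3]@ray(m,u,v); o=T[:3,3]
    return o+r*(z-o[2])/r[2]
def atd(m,u,v,d):
    T=np.array(m['cam_to_world']); return T[:3,:3]@(ray(m,u,v)*d)+T[:3,3]
def proj(m,P):
    T=np.array(m['cam_to_world']); q=T[:3,:3].T@(np.array(P)-T[:3,3]); a,b=q[:2]/q[2]; s=1+m['k1']*(a*a+b*b)
    return np.array([m['fx']*a*s+m['cx'],m['fy']*b*s+m['cy']])
def st():
    s=env.state(); print('t',round(s['clock'],2),'pos',np.round(s['position'],4),'q',np.round(s['qpos'],3),'F',np.round(s['wrist_force'],1),'M',np.round(s['moment'],2),'w',round(s['grip_width'],4)); r=R.from_quat(s['tcp_rot']).as_matrix(); print(np.round(r,3)); return s,r
E
python3 - <<'E'
from h import *
st(); print(env.nose_length)
for n in ('scene','top','wrist'):
    p,d=snap(n,n+'0'); m=env.camera_model(n); print(n,{k:(np.round(v,3).tolist()) for k,v in m.items()})
m=env.camera_model('top')
for t in ('pulley_center','clamp_spot','fixed_jaw','jaw_post'):
    for n in('top','scene'):
        print(n,t,[(np.round(x['point'],1).tolist(),round(x['p'],2)) for x in env.pinpoint(n,t)])
E
```

```text
pics
t 0.0 pos [0.257  0.6237 0.2494] q [ 1.468  0.359  0.011 -0.    -1.224 -0.288] F [-0.3 -0.5  0.9] M [-0.01  0.02 -0.01] w 0.0856
[[-0.001  0.925 -0.381]
 [-0.002 -0.381 -0.925]
 [-1.     0.     0.002]]
0.019
scene {'fx': 396.721, 'fy': 396.721, 'cx': 262.578, 'cy': 191.734, 'k1': 0.028, 'cam_to_world': [[-0.338, 0.569, -0.75, 1.38], [0.941, 0.219, -0.258, 0.37], [0.018, -0.792, -0.61, 0.713], [0.0, 0.0, 0.0, 1.0]]}
top {'fx': 365.559, 'fy': 365.559, 'cx': 265.401, 'cy': 195.261, 'k1': -0.09, 'cam_to_world': [[0.021, -0.987, 0.16, 0.387], [-1.0, -0.024, -0.012, 0.082], [0.015, -0.16, -0.987, 1.145], [0.0, 0.0, 0.0, 1.0]]}
wrist {'fx': 298.927, 'fy': 298.927, 'cx': 255.173, 'cy': 194.49, 'k1': -0.046, 'cam_to_world': [[-0.382, -0.884, -0.271, 0.325], [-0.924, 0.366, 0.109, 0.596], [0.002, 0.292, -0.956, 0.373], [0.0, 0.0, 0.0, 1.0]]}
top pulley_center [([177.0, 176.5], 0.97), ([223.4, 181.3], 0.7), ([213.0, 219.4], 0.56), ([357.5, 141.9], 0.51), ([231.5, 263.3], 0.44)]
scene pulley_center [([315.4, 189.5], 0.86), ([300.2, 214.5], 0.71), ([352.2, 225.1], 0.56)]
top clamp_spot [([341.8, 177.9], 0.66)]
scene clamp_spot [([169.6, 185.7], 0.82), ([168.1, 201.4], 0.65)]
top fixed_jaw [([337.1, 173.4], 0.7)]
scene fixed_jaw [([169.4, 201.3], 0.65)]
top jaw_post [([340.5, 220.3], 0.63), ([341.2, 179.0], 0.45)]
scene jaw_post [([194.2, 157.8], 0.66), ([262.8, 268.7], 0.43)]
```

Run:
```python
import cv2
for n in('top0','scene0'):
    i=cv2.imread(f'pics/{n}.png'); cv2.imwrite(f'pics/{n}L.png',cv2.resize(i,(800,600),interpolation=cv2.INTER_CUBIC))
```

```text
(no output)
```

View pics/top0L.png

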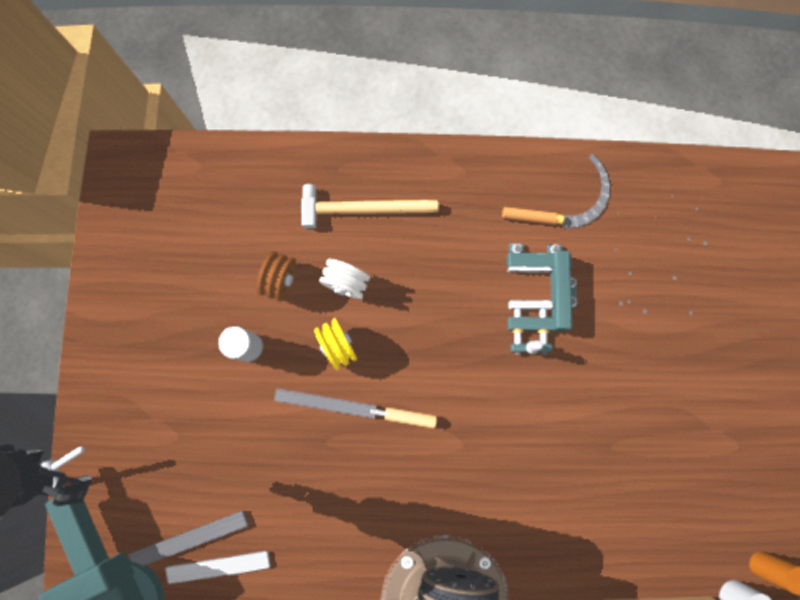

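View pics/scene0L.png

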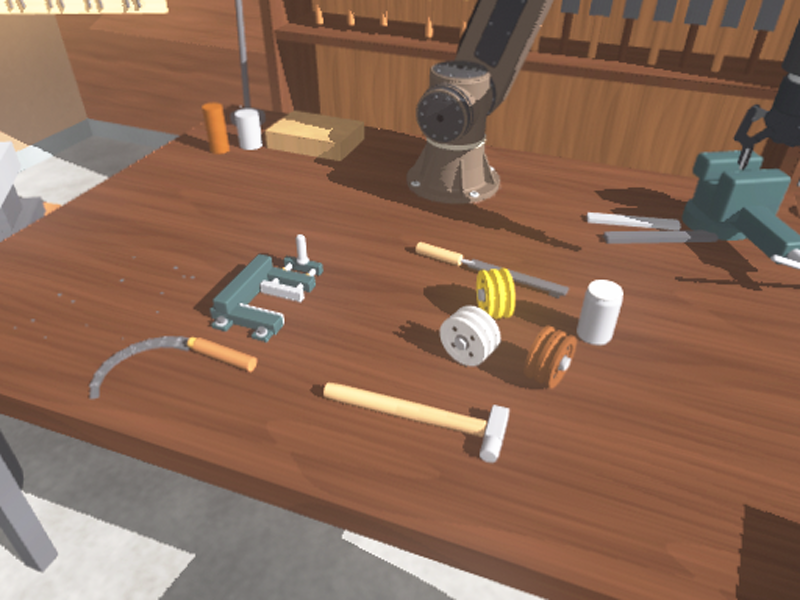

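Top view (512-px image): the candidates are brown at (177,176), bare metal at (221,179) and yellow at (214,219). I choose the bare-metal one at (221,179). The clamp is at about (346,190), its mouth facing world +y and the sliding jaw on the robot side.

```bash
python3 - <<'E'
from h import *
def cloud(n,box,zmin):
    f=np.load(f'pics/{n}0.npz'); d=f['d']; m=env.camera_model(n); u0,u1,v0,v1=box
    P=[];I=[]
    for v in range(v0,v1):
        for u in range(u0,u1):
            if d[v,u]>0:
                q=atd(m,u,v,d[v,u])
                if q[2]>zmin: P.append(q); I.append(f['p'][v,u])
    return np.array(P),np.array(I)
P,I=cloud('top',(318,372,150,232),.008)
np.save('pics/clampT.npy',P)
print(P.min(0),P.max(0))
P2,I2=cloud('scene',(130,215,145,222),.008); print(P2.min(0),P2.max(0)); 
Q,_=cloud('top',(202,240,160,194),.02);print('pul',Q.min(0),Q.max(0),Q[Q[:,2]>.08].mean(0))
Q2,_=cloud('scene',(278,322,192,236),.02);print('pul',Q2.min(0),Q2.max(0),Q2[Q2[:,2]>.08].mean(0))
# rasterise clamp top view 1mm/px*4
def ras(P,I,f,c,h=.12):
    S=4;W=int(2*h*1000)*2; im=np.zeros((W,W,3),np.uint8)
    o=np.argsort(P[:,2])
    for k in o:
        r=int((h-(P[k,0]-c[0]))*2000);q=int((h-(P[k,1]-c[1]))*2000)
        if 0<=r<W and 0<=q<W: cv2.circle(im,(q,r),2,tuple(int(x) for x in I[k][::-1]),-1)
    for t in np.arange(-.1,.11,.05):
        x=int((h-t)*2000); cv2.putText(im,f'{c[0]+t:.3f}',(0,x),0,.4,(255,255,255)); cv2.putText(im,f'{c[1]+t:.3f}',(x,12),0,.4,(255,255,255))
        cv2.line(im,(0,x),(W,x),(90,90,90),1);cv2.line(im,(x,0),(x,W),(90,90,90),1)
    cv2.imwrite('pics/'+f+'.png',im)
c=(P.min(0)+P.max(0))/2; print(c)
ras(P,I,'rasT',c); ras(P2,I2,'rasS',c)
cq=(Q.min(0)+Q.max(0))/2
ras(Q,_,'rasPT',cq,.08)
E
python3 - <<'E'
import cv2
i=cv2.imread('pics/top0.png')[150:235,165:250]; cv2.imwrite('pics/crop1.png',cv2.resize(i,None,fx=7,fy=7,interpolation=2))
E
```

```text
[ 0.47807172 -0.2587589   0.00801539] [ 0.70438786 -0.11909687  0.08485673]
[ 0.4828384  -0.24632096  0.00800737] [ 0.77069127 -0.11525108  0.08346752]
pul [0.57905272 0.16010018 0.02063248] [0.64646598 0.2576624  0.09309714] [0.61256387 0.20747225 0.08520587]
pul [0.4958757  0.16058692 0.02004122] [0.65038752 0.25907789 0.09221667] [0.61660135 0.21222026 0.08549693]
[ 0.59122979 -0.18892788  0.04643606]
```

View pics/crop1.png

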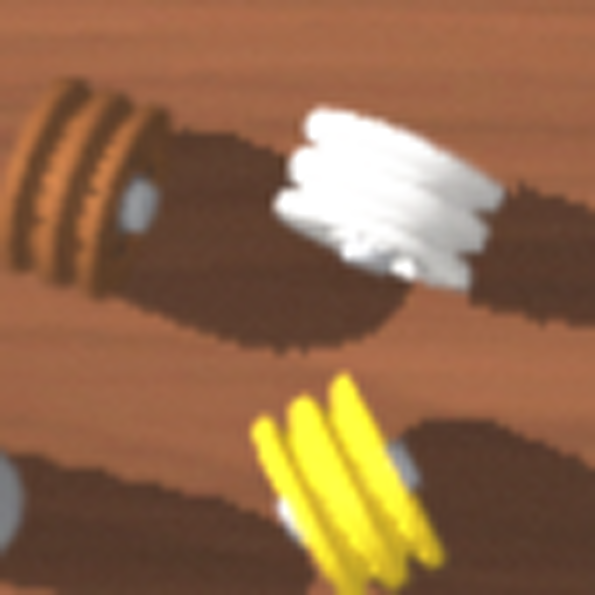

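View pics/rasT.png

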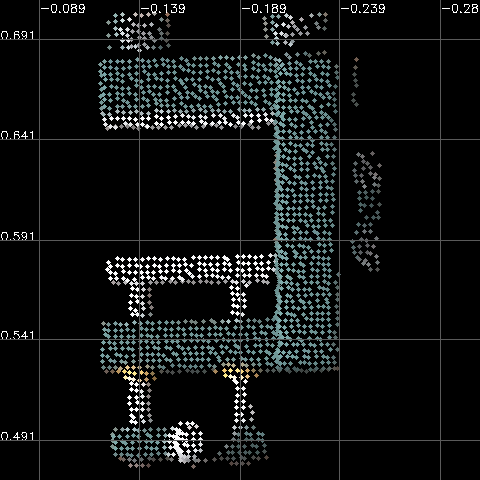

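View pics/rasPT.png

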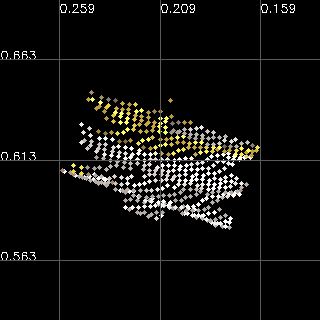

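Emit:
servo_tool(plan=[[[85, 0, 54, 28, 0.16], [85, 0, 108, 55, 0.33], [85, 0, 162, 83, 0.5], [85, 0, 216, 110, 0.67], [85, 0, 270, 138, 0.84], [85, 0, 325, 166, 1.0], [85, 0, 380, 194, 1.17], [85, 0, 434, 221, 1.34], [85, 0, 488, 249, 1.5], [85, 0, 488, 249, 1.5]]])

```text
clock: 1.8
position: [0.6155, 0.2044, 0.2497]
tcp_rot: [-0.698, 0.115, 0.698, 0.115]
wrist_force: [0.5, 0.6, 0.1]
grip_width: 0.0847
```

```bash
cat >> h.py <<'E'
def cloudw(n,f,box,zmin,zmax=1,m=None):
    g=np.load(f'pics/{f}.npz'); d=g['d']; m=m or env.camera_model(n); u0,u1,v0,v1=box
    P=[];I=[]
    for v in range(v0,v1):
        for u in range(u0,u1):
            if d[v,u]>0:
                q=atd(m,u,v,d[v,u])
                if zmin<q[2]<zmax: P.append(q); I.append(g['p'][v,u])
    return np.array(P),np.array(I)
def ras(P,I,f,c,h=.12):
    W=int(2*h*1000)*2; im=np.zeros((W,W,3),np.uint8)
    for k in np.argsort(P[:,2]):
        r=int((h-(P[k,0]-c[0]))*2000);q=int((h-(P[k,1]-c[1]))*2000)
        if 0<=r<W and 0<=q<W: cv2.circle(im,(q,r),2,tuple(int(x) for x in I[k][::-1]),-1)
    for t in np.arange(-.1,.11,.05):
        x=int((h-t)*2000); cv2.putText(im,f'{c[0]+t:.3f}',(0,x),0,.4,(255,255,255)); cv2.putText(im,f'{c[1]+t:.3f}',(x,12),0,.4,(255,255,255))
        cv2.line(im,(0,x),(W,x),(90,90,90),1);cv2.line(im,(x,0),(x,W),(90,90,90),1)
    cv2.imwrite('pics/'+f+'.png',im)
E
python3 - <<'E'
from h import *
st()
m=env.camera_model('wrist'); snap('wrist','w1')
P,I=cloudw('wrist','w1',(0,512,0,384),.012,.12,m)
ras(P,I,'rasW1',(.6,.2,0),.15)
T,I=cloudw('top','top0',(165,250,150,240),.012); ras(T,I,'rasT1',(.6,.2,0),.15)
E
```

```text
bash:   594 Killed                     python3 - <<'E'
from h import *
st()
m=env.camera_model('wrist'); snap('wrist','w1')
P,I=cloudw('wrist','w1',(0,512,0,384),.012,.12,m)
ras(P,I,'rasW1',(.6,.2,0),.15)
T,I=cloudw('top','top0',(165,250,150,240),.012); ras(T,I,'rasT1',(.6,.2,0),.15)
E
```

View pics/w1.png

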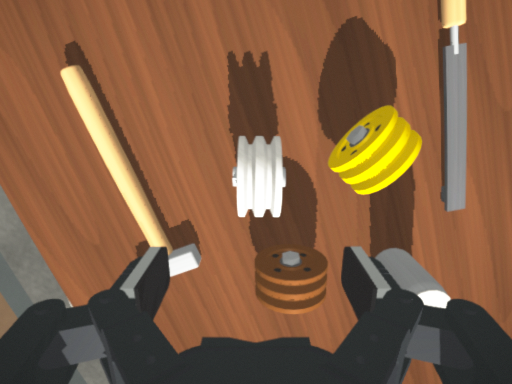

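```bash
python3 - <<'E'
s=open('h.py').read()
s=s.replace("d=g['d']; m=m or","d=g['d']; pp=g['p']; m=m or").replace("I.append(g['p'][v,u])","I.append(pp[v,u])")
open('h.py','w').write(s)
E
python3 - <<'E'
from h import *
s,r=st()
m=env.camera_model('wrist'); 
P,I=cloudw('wrist','w1',(0,450,0,330),.012,.12,m)
ras(P,I,'rasW1',(.6,.2,0),.15)
T,J=cloudw('top','top0',(165,250,150,240),.012); ras(T,J,'rasT1',(.6,.2,0),.15)
print(proj(m,s['position']),proj(m,s['position']-[0,0,.205]))
for x in env.pinpoint('wrist','pulley_center'): print(x['point'],x['p'],atz(m,*x['point'],.045))
# axle ends
for u,v in((234,178),(285,178)): print(atz(m,u,v,.045))
E
```

```text
t 1.85 pos [0.6145 0.2059 0.2499] q [ 0.624  0.315 -0.052  0.    -1.204 -0.947] F [ 0.1  0.3 -0.7] M [0.03 0.05 0.01] w 0.085
[[-0.001 -0.318 -0.948]
 [-0.    -0.948  0.318]
 [-1.     0.001  0.   ]]
[253.73378798 268.70805646] [254.50422018 172.40966919]
[372.7, 147.9] 0.9 [0.48174279 0.22107991 0.045     ]
[289.1, 273.4] 0.56 [0.6146406  0.34223481 0.045     ]
[0.63847441 0.20460865 0.045     ]
[0.58385794 0.22297045 0.045     ]
```

View pics/rasW1.png

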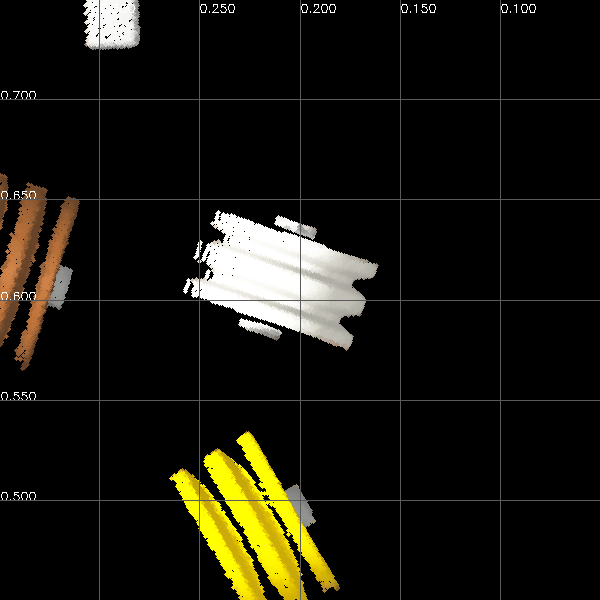

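View pics/rasT1.png

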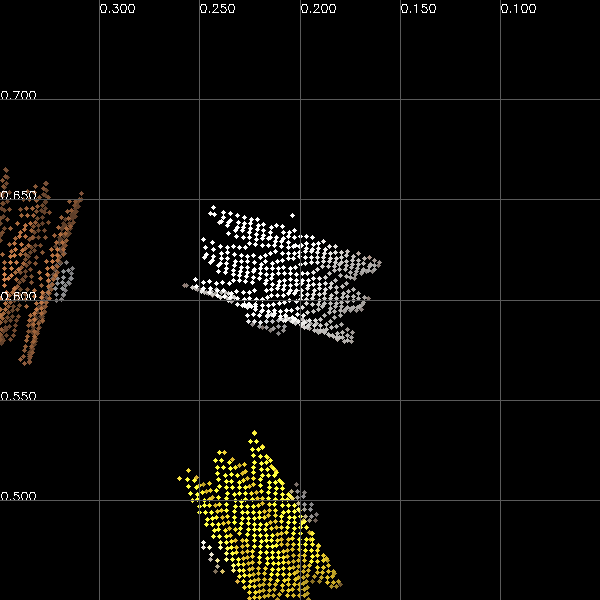

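Wrist view: the bare-metal pulley is at (259,177), its bolt ends at (234,178) and (285,178), so its axle is almost parallel to the jaws' opening. Yellow at (375,150) and brown at (290,280) stay clear of the fingers.

Emit:
servo_tool(plan=[[[85, 20, -3, 4.7, 0], [85, 60, -3, 4.7, 0], [85, 100, -3, 4.7, 0], [85, 140, -3, 4.7, 0], [85, 175, -3, 4.7, 0], [85, 195, -3, 4.7, 0], [85, 203, -3, 4.7, 0], [85, 203, -3, 4.7, 0], [75, 203, -3, 4.7, 0], [65, 203, -3, 4.7, 0]]])

```text
clock: 3.15
position: [0.6107, 0.2118, 0.0481]
tcp_rot: [0.698, -0.113, -0.698, -0.113]
wrist_force: [-0.8, -0.8, -0.6]
grip_width: 0.0648
```

Run:
```python
from h import *
s,r=st()
m=env.camera_model('wrist'); snap('wrist','w2')
```

```text
t 3.15 pos [0.6107 0.2118 0.0481] q [ 0.635  0.496 -0.282 -0.    -0.791 -0.956] F [-0.8 -0.8 -0.6] M [-0.04 -0.01  0.04] w 0.0648
[[ 0.001 -0.316 -0.949]
 [ 0.001 -0.949  0.316]
 [-1.    -0.001 -0.001]]
```

View pics/w2.png

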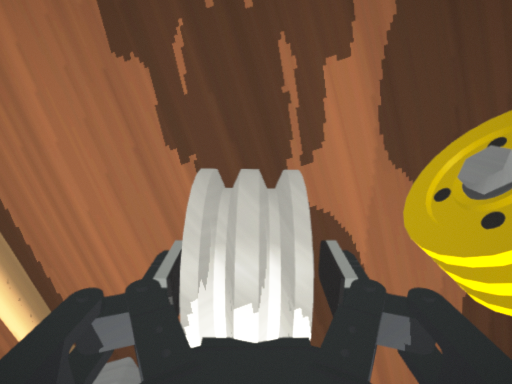

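The fingers straddle the pulley (rim at x 185–312 px, pads at about 170 and 340 px). Closing on the bolt ends.

Emit:
servo_tool(plan=[[[50, 0, 0, 0, 0], [50, 0, 0, 0, 0], [50, 0, 0, 0, 0], [50, 0, 0, 0, 0], [50, 0, 0, 0, 0], [50, 0, 0, 0, 0], [50, 0, 0, 0, 0], [50, 0, 0, 0, 0], [50, 0, 0, 0, 0], [50, 0, 0, 0, 0]]])

```text
clock: 4.45
position: [0.6114, 0.2119, 0.0489]
tcp_rot: [0.699, -0.112, -0.697, -0.114]
wrist_force: [1.8, -0.7, 6.8]
grip_width: 0.0573
```

Run:
```python
from h import *
s,r=st()
m=env.camera_model('wrist'); snap('wrist','w3')
# refine clamp: edges from top0 and scene0
P=np.load('pics/clampT.npy')
def edge(P,bins,axis,fn):
    X=[];Y=[]
    for a,b in zip(bins[:-1],bins[1:]):
        q=P[(P[:,1-axis]>=a)&(P[:,1-axis]<b)]
        if len(q)>2: X.append((a+b)/2);Y.append(fn(q[:,axis]))
    return np.polyfit(X,Y,1),np.median(Y)
sel=P[(P[:,2]>.015)&(P[:,2]<.03)]
fj=sel[(sel[:,0]>.62)&(sel[:,1]>-.2)]
print('fixedface',edge(fj,np.linspace(-.2,-.122,12),0,np.min),edge(fj,np.linspace(.65,.68,5),1,np.max))
sj=sel[(sel[:,0]<.61)&(sel[:,0]>.566)&(sel[:,1]>-.203)]
print('slideface',edge(sj,np.linspace(-.2,-.125,12),0,np.max),edge(sj,np.linspace(.57,.585,4),1,np.max),sj[:,1].min())
w=P[(P[:,2]>.043)&(P[:,2]<.053)&(P[:,0]>.53)]
print('wall',edge(w,np.linspace(.54,.67,14),1,np.max),edge(w,np.linspace(.54,.67,14),1,np.min))
po=P[P[:,2]>.07]; print('post',po.mean(0),po.min(0),po.max(0))
```

```text
t 4.45 pos [0.6114 0.2119 0.0489] q [ 0.635  0.496 -0.281  0.001 -0.791 -0.956] F [ 1.8 -0.7  6.8] M [-0.2  -0.37  0.01] w 0.0573
[[ 0.003 -0.315 -0.949]
 [ 0.001 -0.949  0.315]
 [-1.    -0.002 -0.002]]
fixedface (array([0.00377952, 0.64900944]), np.float64(0.648046263339457)) (array([ 0.08347695, -0.17550631]), np.float64(-0.12001395582546312))
slideface (array([-0.01731435,  0.57944356]), np.float64(0.5823245986524501)) (array([ 0.1162911 , -0.19082235]), np.float64(-0.12396175696272829)) -0.20280942451787407
wall (array([ 0.01153596, -0.2149298 ]), np.float64(-0.2077926666475464)) (array([ 0.01044501, -0.24274858]), np.float64(-0.23648193602411136))
post [ 0.48966463 -0.16328752  0.07958194] [ 0.4827812  -0.1691911   0.07062941] [ 0.49791836 -0.15771157  0.08485673]
```

View pics/w3.png

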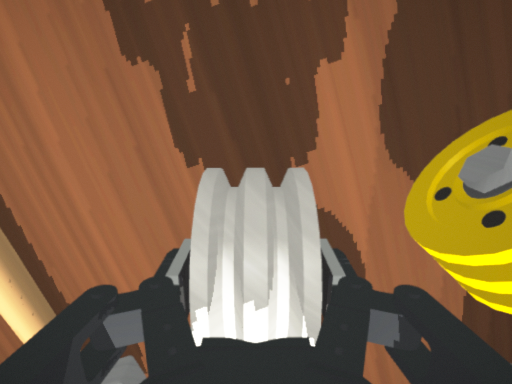

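```bash
cat >> h.py <<'E'
def path(y0,x0,m0,y1,x1):
    L=y0-y1
    def f(y):
        s=min(max((y0-y)/L,0),1); h=s*s*(3-2*s)
        x=x0*(1-h)+x1*h+m0*L*(s**3-2*s*s+s)
        dx=((x1-x0)*(6*s-6*s*s)+m0*L*(3*s*s-4*s+1))/L
        return x,dx   # dx per metre of -y travel
    return f
def rows(s,r,f,ys):
    p=s['position']; ty=r[:,1]; a0=np.arctan2(ty[1],ty[0])
    for y in ys:
        x,dx=f(y); d=np.array([x,y,p[2]])-p; a=np.arctan2(-1,dx); t=-(a-a0); t=(t+np.pi)%(2*np.pi)-np.pi
        b=r.T@d; print([0,round(b[1]*1e3,1),round(b[2]*1e3,1),round(t,3)], round(x,4),round(y,4))
E
python3 - <<'E'
from h import *
s,r=st()
f=path(.2119,.6114,-.333,-.06,.6235)
rows(s,r,f,.2119-.0105*np.arange(1,11))
E
```

```text
t 4.5 pos [0.6114 0.2119 0.0489] q [ 0.635  0.496 -0.281  0.001 -0.791 -0.956] F [ 1.4 -0.4  6.1] M [-0.15 -0.36  0.01] w 0.0566
[[ 0.002 -0.316 -0.949]
 [ 0.001 -0.949  0.316]
 [-1.    -0.002 -0.002]]
[0, np.float64(10.9), np.float64(-0.3), np.float64(-0.054)] 0.6082 0.2014
[0, np.float64(21.7), np.float64(-1.2), np.float64(-0.107)] 0.6057 0.1909
[0, np.float64(32.3), np.float64(-2.6), np.float64(-0.158)] 0.6036 0.1804
[0, np.float64(42.7), np.float64(-4.5), np.float64(-0.205)] 0.6022 0.1699
[0, np.float64(53.0), np.float64(-6.9), np.float64(-0.25)] 0.6012 0.1594
[0, np.float64(63.1), np.float64(-9.7), np.float64(-0.291)] 0.6007 0.1489
[0, np.float64(73.1), np.float64(-12.9), np.float64(-0.328)] 0.6005 0.1384
[0, np.float64(83.0), np.float64(-16.4), np.float64(-0.361)] 0.6008 0.1279
[0, np.float64(92.8), np.float64(-20.3), np.float64(-0.391)] 0.6014 0.1174
[0, np.float64(102.5), np.float64(-24.4), np.float64(-0.416)] 0.6022 0.1069
```

Emit:
servo_tool(plan=[[[50, 0, 11, -0.3, -0.054], [50, 0, 21.7, -1.2, -0.107], [50, 0, 32.3, -2.6, -0.158], [50, 0, 42.7, -4.5, -0.205], [50, 0, 53, -6.9, -0.25], [50, 0, 63, -9.7, -0.29], [50, 0, 73, -12.9, -0.328], [50, 0, 83, -16.4, -0.361], [50, 0, 92.8, -20.3, -0.39], [50, 0, 92.8, -20.3, -0.39]]])

```text
clock: 5.75
position: [0.6012, 0.1168, 0.0489]
tcp_rot: [0.708, 0.024, -0.706, 0.024]
wrist_force: [-1.5, -0.6, 4.1]
grip_width: 0.0569
```

Run:
```python
from h import *
s,r=st()
m=env.camera_model('wrist'); snap('wrist','w4'); snap('scene','s4')
y=s['position'][1];x=s['position'][0]; ty=r[:,1]
f=path(y,x,ty[0]/-ty[1],-.06,.6235)
rows(s,r,f,y-.0105*np.arange(1,11))
i=cv2.imread('pics/s4.png')[130:260,150:370]; cv2.imwrite('pics/s4c.png',cv2.resize(i,None,fx=3.5,fy=3.5,interpolation=2))
```

```text
t 5.75 pos [0.6012 0.1168 0.0489] q [ 0.51   0.451 -0.362 -0.    -0.754 -0.442] F [-1.5 -0.6  4.1] M [-0.06  0.39  0.08] w 0.0569
[[ 0.002  0.068 -0.998]
 [ 0.001 -0.998 -0.068]
 [-1.    -0.001 -0.002]]
[0, np.float64(10.5), np.float64(-0.1), np.float64(-0.027)] 0.6021 0.1063
[0, np.float64(21.1), np.float64(-0.5), np.float64(-0.049)] 0.6032 0.0958
[0, np.float64(31.7), np.float64(-1.2), np.float64(-0.068)] 0.6046 0.0853
[0, np.float64(42.2), np.float64(-2.0), np.float64(-0.082)] 0.6061 0.0748
[0, np.float64(52.8), np.float64(-2.9), np.float64(-0.093)] 0.6077 0.0643
[0, np.float64(63.4), np.float64(-3.9), np.float64(-0.1)] 0.6095 0.0538
[0, np.float64(74.0), np.float64(-5.0), np.float64(-0.104)] 0.6113 0.0433
[0, np.float64(84.6), np.float64(-6.1), np.float64(-0.103)] 0.6131 0.0328
[0, np.float64(95.2), np.float64(-7.2), np.float64(-0.099)] 0.6149 0.0223
[0, np.float64(105.8), np.float64(-8.2), np.float64(-0.091)] 0.6167 0.0118
```

View pics/w4.png

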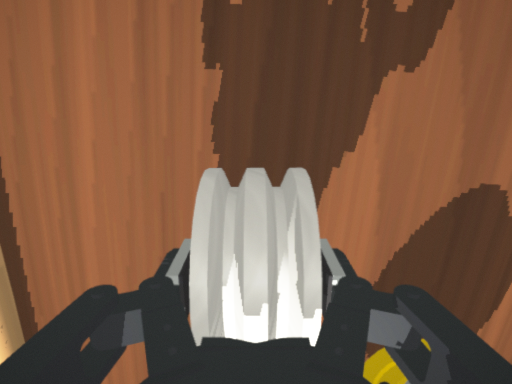

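View pics/s4c.png

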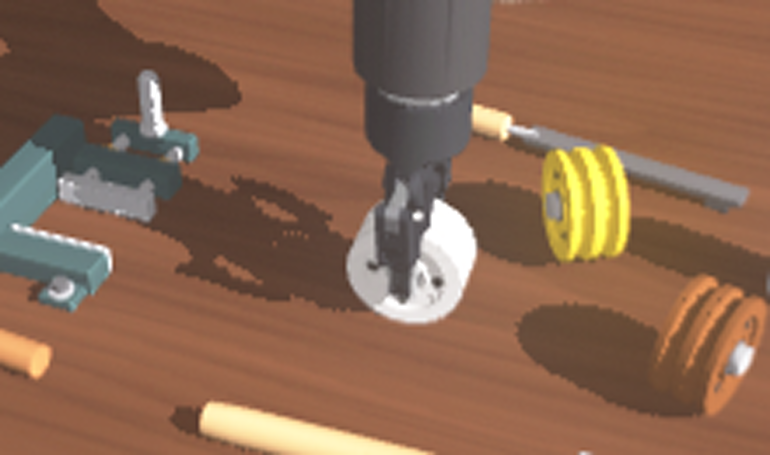

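Run:
```python
import cv2,numpy as np
a=cv2.imread('pics/scene0.png')[190:240,275:327]; b=cv2.imread('pics/s4.png')[182:226,245:290]
cv2.imwrite('pics/cmp.png',np.hstack([cv2.resize(a,(390,380),interpolation=2),cv2.resize(b,(390,380),interpolation=2)]))
```

```text
(no output)
```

View pics/cmp.png

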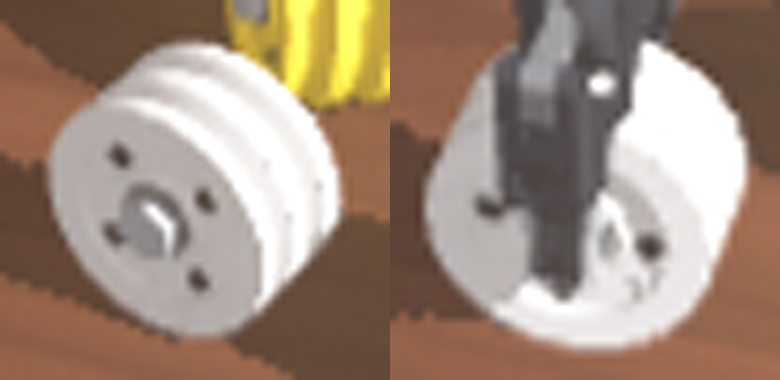

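The holes on the face went from a diagonal pattern to a level one, so the pulley is rolling rather than dragging. Rolling on.

Emit:
servo_tool(plan=[[[50, 0, 10.5, -0.1, -0.027], [50, 0, 21, -0.5, -0.049], [50, 0, 31.7, -1.2, -0.068], [50, 0, 42.2, -2, -0.082], [50, 0, 52.8, -2.9, -0.093], [50, 0, 63.4, -3.9, -0.1], [50, 0, 74, -5, -0.104], [50, 0, 84.6, -6.1, -0.103], [50, 0, 95.2, -7.2, -0.099], [50, 0, 105.8, -8.2, -0.091]]])

```text
clock: 7.1
position: [0.617, 0.0118, 0.0489]
tcp_rot: [0.706, 0.057, -0.704, 0.056]
wrist_force: [1.4, 0.2, 3.6]
grip_width: 0.0569
```

Run:
```python
from h import *
s,r=st()
m=env.camera_model('wrist'); snap('wrist','w5')
P,I=cloudw('wrist','w5',(0,512,0,235),.008,.12,m); ras(P,I,'rasW5',(.59,-.16,0),.15)
np.save('pics/clampW5.npy',P)
y=s['position'][1];x=s['position'][0]; ty=r[:,1]
f=path(y,x,ty[0]/-ty[1],-.06,.6235)
rows(s,r,f,y-.0105*np.arange(1,11))
```

```text
t 7.1 pos [0.617  0.0118 0.0489] q [ 0.335  0.457 -0.352 -0.001 -0.759 -0.176] F [1.4 0.2 3.6] M [ 0.16 -0.24  0.05] w 0.0569
[[ 0.003  0.158 -0.987]
 [ 0.001 -0.987 -0.158]
 [-1.    -0.001 -0.003]]
[0, np.float64(10.6), np.float64(0.1), np.float64(0.016)] 0.6186 0.0013
[0, np.float64(21.2), np.float64(0.3), np.float64(0.034)] 0.62 -0.0092
[0, np.float64(31.8), np.float64(0.8), np.float64(0.055)] 0.6213 -0.0197
[0, np.float64(42.3), np.float64(1.5), np.float64(0.078)] 0.6222 -0.0302
[0, np.float64(52.8), np.float64(2.5), np.float64(0.104)] 0.623 -0.0407
[0, np.float64(63.2), np.float64(3.7), np.float64(0.133)] 0.6234 -0.0512
[0, np.float64(73.6), np.float64(5.2), np.float64(0.159)] 0.6235 -0.0617
[0, np.float64(84.0), np.float64(6.9), np.float64(0.159)] 0.6235 -0.0722
[0, np.float64(94.3), np.float64(8.6), np.float64(0.159)] 0.6235 -0.0827
[0, np.float64(104.7), np.float64(10.2), np.float64(0.159)] 0.6235 -0.0932
```

View pics/w5.png

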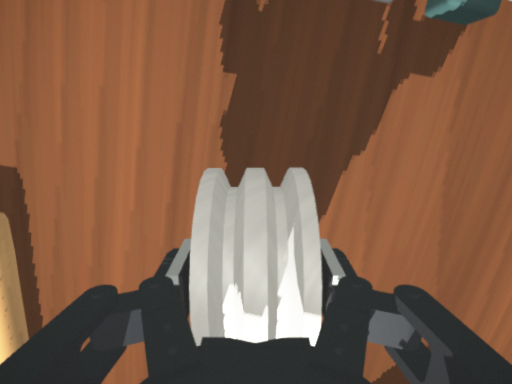

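View pics/rasW5.png

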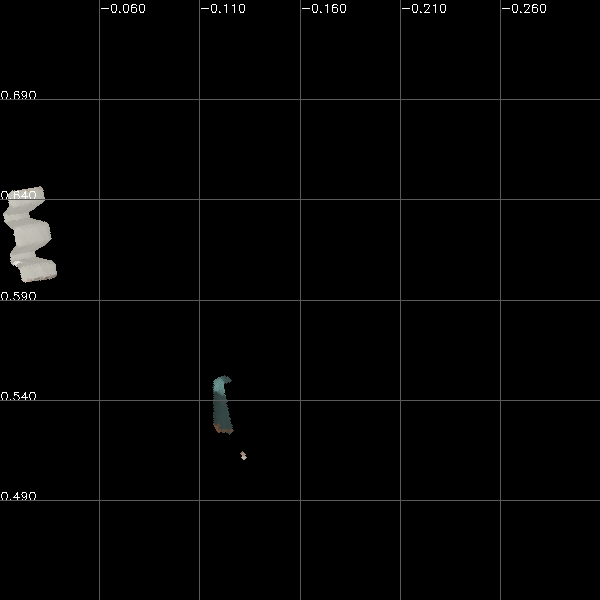

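Emit:
servo_tool(plan=[[[50, 0, 10.6, 0.1, 0.016], [50, 0, 21.2, 0.3, 0.034], [50, 0, 31.8, 0.8, 0.055], [50, 0, 42.3, 1.5, 0.078], [50, 0, 52.8, 2.5, 0.104], [50, 0, 63.2, 3.7, 0.133], [50, 0, 70, 4.7, 0.155], [50, 0, 73.6, 5.2, 0.159], [50, 0, 73.6, 5.2, 0.159], [50, 0, 73.6, 5.2, 0.159]]])

```text
clock: 8.4
position: [0.6238, -0.0625, 0.0489]
tcp_rot: [0.708, 0.0, -0.706, -0.001]
wrist_force: [3.7, -0.2, 3.3]
grip_width: 0.0565
```

Run:
```python
from h import *
s,r=st()
m=env.camera_model('wrist'); snap('wrist','w6')
P,I=cloudw('wrist','w6',(0,512,0,235),.008,.12,m); ras(P,I,'rasW6',(.59,-.16,0),.15)
np.save('pics/clampW6.npy',P)
f=path(1,.6235,0,.5,.6235)
rows(s,r,f,s['position'][1]-.0105*np.arange(1,11))
```

```text
t 8.4 pos [ 0.6238 -0.0625  0.0489] q [ 0.211  0.47  -0.329 -0.001 -0.769 -0.211] F [ 3.7 -0.2  3.3] M [-0.05 -1.16  0.02] w 0.0565
[[ 0.003 -0.001 -1.   ]
 [ 0.001 -1.     0.001]
 [-1.    -0.001 -0.003]]
[0, np.float64(10.5), np.float64(0.3), np.float64(-0.001)] 0.6235 -0.073
[0, np.float64(21.0), np.float64(0.3), np.float64(-0.001)] 0.6235 -0.0835
[0, np.float64(31.5), np.float64(0.3), np.float64(-0.001)] 0.6235 -0.094
[0, np.float64(42.0), np.float64(0.3), np.float64(-0.001)] 0.6235 -0.1045
[0, np.float64(52.5), np.float64(0.3), np.float64(-0.001)] 0.6235 -0.115
[0, np.float64(63.0), np.float64(0.3), np.float64(-0.001)] 0.6235 -0.1255
[0, np.float64(73.5), np.float64(0.3), np.float64(-0.001)] 0.6235 -0.136
[0, np.float64(84.0), np.float64(0.3), np.float64(-0.001)] 0.6235 -0.1465
[0, np.float64(94.5), np.float64(0.2), np.float64(-0.001)] 0.6235 -0.157
[0, np.float64(105.0), np.float64(0.2), np.float64(-0.001)] 0.6235 -0.1675
```

View pics/w6.png

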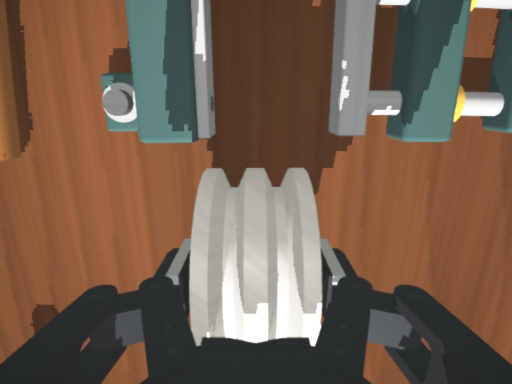

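View pics/rasW6.png

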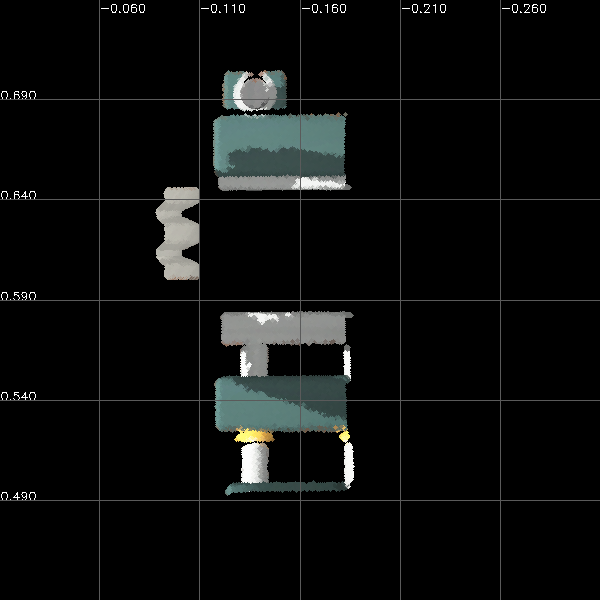

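Wrist view: jaw tips at (203,130) and (350,130). The fixed jaw's face measures x≈0.645 and the pulley's near face 0.646, so there is no clearance. I'll steer back 42 mm while shifting about 5 mm towards -x.

Emit:
servo_tool(plan=[[[50, 0, -7, 0.4, -0.105], [50, 0, -14, 1.4, -0.168], [50, 0, -21, 2.7, -0.189], [50, 0, -28, 3.9, -0.168], [50, 0, -35, 4.9, -0.105], [50, 0, -42, 5.3, 0], [50, 0, -42, 5.3, 0], [50, 0, -32, 5.3, 0], [50, 0, -22, 5.3, 0], [50, 0, -12, 5.3, 0]]])

```text
clock: 9.7
position: [0.618, -0.0507, 0.0489]
tcp_rot: [0.708, 0.001, -0.706, 0.0]
wrist_force: [0.9, 0.8, 5.7]
grip_width: 0.0567
```

Run:
```python
from h import *
s,r=st()
m=env.camera_model('wrist'); snap('wrist','w7')
P,I=cloudw('wrist','w7',(0,512,0,235),.008,.12,m); ras(P,I,'rasW7',(.59,-.16,0),.15)
for nm,c in (('fix',(P[:,0]>.635)&(P[:,2]<.03)&(P[:,1]<-.13)&(P[:,0]<.67)),('sl',(P[:,0]<.6)&(P[:,0]>.575)&(P[:,2]<.03)&(P[:,1]<-.13)),('pul',(P[:,2]>.045)&(P[:,1]>-.12)&(P[:,0]>.56)&(P[:,0]<.68))):
    q=P[c]; print(nm,np.percentile(q[:,0],[1,3,97,99]) if len(q) else None)
    if nm!='pul' and len(q):
        for a in np.arange(-.19,-.13,.01):
            w=q[(q[:,1]>a)&(q[:,1]<a+.01)]; 
            if len(w): print(round(a,3),np.round(np.percentile(w[:,0],[2,98]),4))
```

```text
t 9.7 pos [ 0.618  -0.0507  0.0489] q [ 0.232  0.461 -0.344 -0.001 -0.763 -0.23 ] F [0.9 0.8 5.7] M [ 0.1  -0.33 -0.04] w 0.0567
[[ 0.002  0.002 -1.   ]
 [ 0.001 -1.    -0.002]
 [-1.    -0.001 -0.002]]
fix [0.64600164 0.64621435 0.66923878 0.66973585]
-0.18 [0.6461 0.6466]
-0.17 [0.6462 0.6696]
-0.16 [0.6461 0.6695]
-0.15 [0.6464 0.6695]
-0.14 [0.6458 0.6694]
sl [0.57506721 0.57529267 0.5828461  0.5829693 ]
-0.18 [0.5772 0.5829]
-0.17 [0.5752 0.583 ]
-0.16 [0.5752 0.583 ]
-0.15 [0.5753 0.5827]
-0.14 [0.5751 0.5827]
pul [0.59590242 0.59673013 0.63832307 0.63912981]
```

View pics/w7.png

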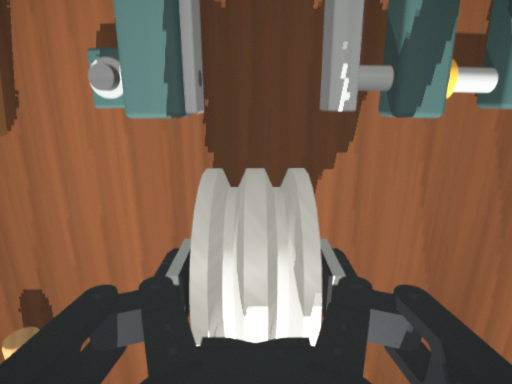

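Clearance is now about 7 mm to the fixed jaw (face 0.646) and 13 mm to the slider (0.583), both straight. Rolling in, easing 2.5 mm towards the fixed jaw.

Emit:
servo_tool(plan=[[[50, 0, 10, -0.3, -0.048], [50, 0, 20, -0.9, -0.072], [50, 0, 30, -1.6, -0.072], [50, 0, 40, -2.2, -0.048], [50, 0, 50, -2.5, 0], [50, 0, 60, -2.5, 0], [50, 0, 70, -2.5, 0], [50, 0, 80, -2.5, 0], [50, 0, 90, -2.5, 0], [50, 0, 100, -2.5, 0]]])

```text
clock: 11.0
position: [0.6208, -0.1524, 0.0489]
tcp_rot: [0.708, 0.0, -0.706, -0.0]
wrist_force: [1.9, 0.5, 5.8]
grip_width: 0.0569
```

Run:
```python
from h import *
s,r=st()
m=env.camera_model('wrist'); snap('wrist','w8')
P,I=cloudw('wrist','w8',(0,512,0,260),.008,.12,m); ras(P,I,'rasW8',(.59,-.16,0),.15)
```

```text
t 11.0 pos [ 0.6208 -0.1524  0.0489] q [ 0.064  0.486 -0.299 -0.001 -0.784 -0.063] F [1.9 0.5 5.8] M [ 0.07 -0.65 -0.06] w 0.0569
[[ 0.003 -0.    -1.   ]
 [ 0.001 -1.     0.   ]
 [-1.    -0.001 -0.003]]
```

View pics/w8.png

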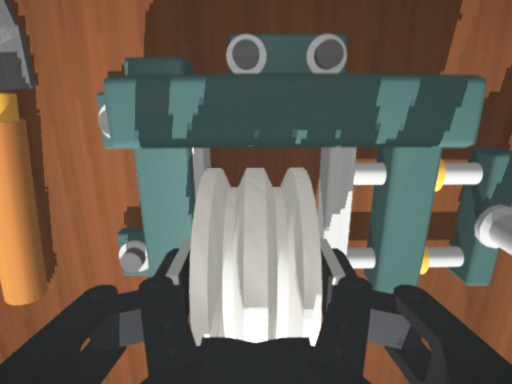

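View pics/rasW8.png

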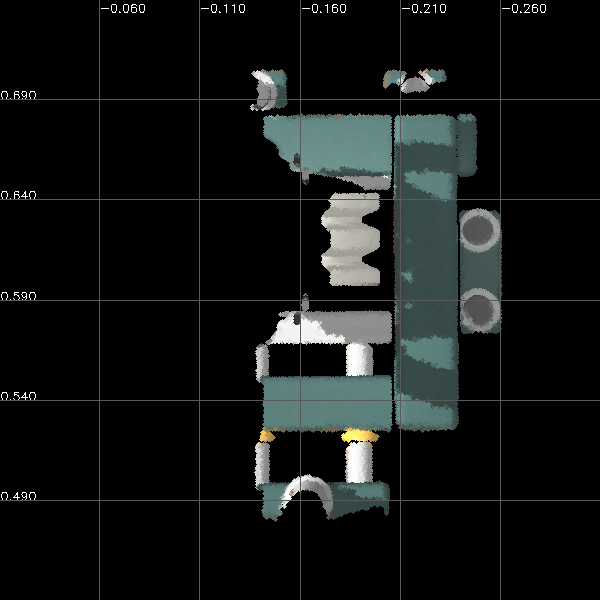

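Emit:
servo_tool(plan=[[[50, 0, 2, 0, 0], [50, 0, 4, 0, 0], [50, 0, 5.5, 0, 0], [50, 0, 7, 0, 0], [50, 0, 8, 0, 0], [50, 0, 9, 0, 0], [50, 0, 10, 0, 0], [50, 0, 10.5, 0, 0], [50, 0, 10.5, 0, 0], [50, 0, 10.5, 0, 0]]])

```text
clock: 12.3
position: [0.6208, -0.1619, 0.0489]
tcp_rot: [0.708, 0.001, -0.706, -0.001]
wrist_force: [-0.6, 11.6, 7.9]
grip_width: 0.0569
```

Run:
```python
from h import *
s,r=st()
m=env.camera_model('wrist'); snap('wrist','w9')
P,I=cloudw('wrist','w9',(0,512,0,260),.008,.12,m)
w=P[(P[:,2]>.04)&(P[:,2]<.055)&(P[:,0]>.54)&(P[:,0]<.68)&(P[:,1]<-.2)]; print('wall',np.percentile(w[:,1],[97,99]))
p=P[(P[:,0]>.58)&(P[:,0]<.65)&(P[:,1]>-.204)&(P[:,2]>.05)]
for z in np.arange(.05,.09,.006):
    q=p[(p[:,2]>z)&(p[:,2]<z+.006)]
    if len(q): 
        zz=q[q[:,1]<np.percentile(q[:,1],2)]; yy=zz[:,1].mean(); h=zz[:,2].mean(); print(round(h,4),round(yy,4),'centre',round(yy+np.sqrt(max(.045**2-(h-.045)**2,0)),4), np.round(np.percentile(q[:,0],[1,99]),4))
```

```text
t 12.3 pos [ 0.6208 -0.1619  0.0489] q [ 0.047  0.489 -0.292 -0.003 -0.787 -0.045] F [-0.6 11.6  7.9] M [ 4.1  -0.18 -0.02] w 0.0569
[[ 0.003 -0.    -1.   ]
 [ 0.003 -1.     0.   ]
 [-1.    -0.003 -0.003]]
wall [-0.20760172 -0.20432659]
0.0528 -0.2039 centre -0.1596 [0.5814 0.6495]
0.06 -0.2038 centre -0.1614 [0.5866 0.6489]
0.063 -0.2039 centre -0.1627 [0.5987 0.6418]
0.0686 -0.2016 centre -0.1633 [0.5987 0.6418]
0.0746 -0.1973 centre -0.1634 [0.5987 0.6418]
0.0804 -0.1919 centre -0.1641 [0.5986 0.642 ]
```

View pics/w9.png

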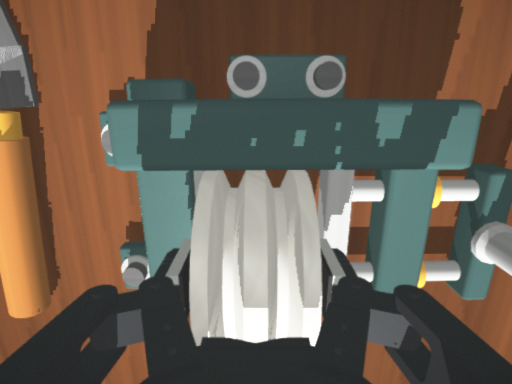

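The rim meets the back wall (Fy = 11.6 N, centre y ≈ -0.163). Releasing and rising.

Emit:
servo_tool(plan=[[[65, 0, -0.5, 0, 0], [70, 0, -0.5, 0, 0], [75, 0, -0.5, 0, 0], [80, 0, -0.5, 0, 0], [80, 0, -0.5, 0, 0], [80, -5, -0.5, 0, 0], [80, -25, -0.5, 0, 0], [80, -60, -0.5, 0, 0], [80, -100, -0.5, 0, 0], [80, -140, -0.5, 0, 0]]])

```text
clock: 13.6
position: [0.6203, -0.1618, 0.1906]
tcp_rot: [0.708, 0.001, -0.706, -0.001]
wrist_force: [0.2, -1.0, 0.1]
grip_width: 0.0802
```

Run:
```python
from h import *
s,r=st()
m=env.camera_model('wrist'); snap('wrist','w10'); snap('scene','s10'); snap('top','t10')
P,I=cloudw('wrist','w10',(0,512,0,384),.008,.12,m); ras(P,I,'rasW10',(.59,-.16,0),.15)
po=P[(P[:,2]>.06)&(P[:,0]<.52)]; print('post',len(po), po.min(0) if len(po) else 0, po.max(0) if len(po) else 0)
M=env.camera_model('top'); T,I=cloudw('top','t10',(318,372,150,232),.06,.12,M); po=T[T[:,0]<.53]; print(po.mean(0),po.min(0),po.max(0))
```

```text
t 13.6 pos [ 0.6203 -0.1618  0.1906] q [ 0.047  0.344 -0.15  -0.003 -1.074 -0.046] F [ 0.2 -1.   0.1] M [-0.03 -0.08  0.  ] w 0.0802
[[ 0.003 -0.    -1.   ]
 [ 0.002 -1.     0.   ]
 [-1.    -0.002 -0.003]]
post 559 [ 0.48088474 -0.17286077  0.06003212] [ 0.49854254 -0.15492643  0.08328323]<stdin>:6: RuntimeWarning: Mean of empty slice.
  ret = um.true_divide(
Traceback (most recent call last):
ValueError: zero-size array to reduction operation minimum which has no identity
```

View pics/w10.png

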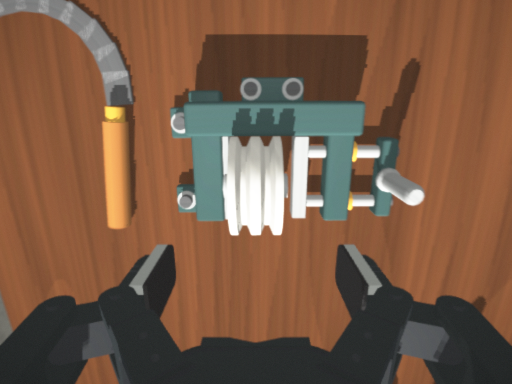

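View pics/rasW10.png

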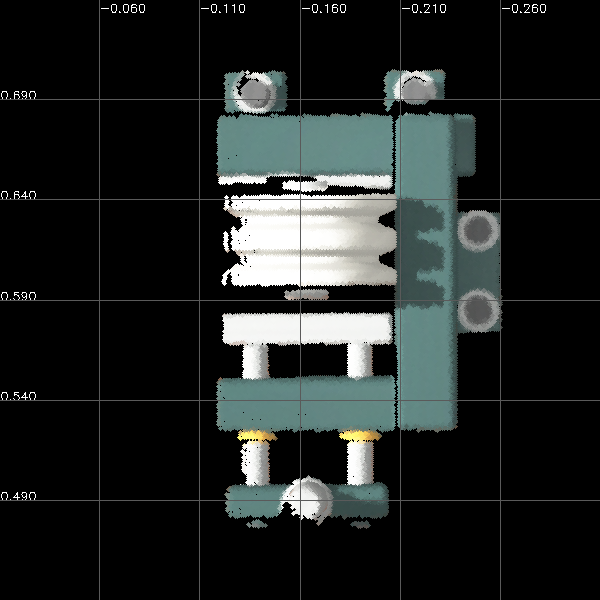

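View pics/s10.png

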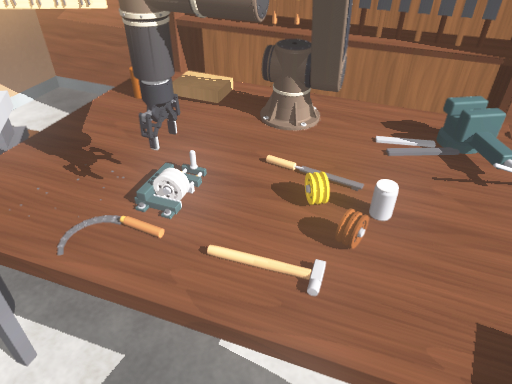

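The pulley stands upright inside, against the back wall; the post is at about (0.490, -0.164). Moving the closed fingers behind the post.

Emit:
servo_tool(plan=[[[60, -10, 2, 35, 0], [30, -10, 2, 75, 0], [0, -10, 2, 115, 0], [0, -10, 2, 150, 0], [0, -5, 2, 168, 0], [0, 20, 2, 168, 0], [0, 60, 2, 168, 0], [0, 95, 2, 168, 0], [0, 120, 2, 168, 0], [0, 130, 2, 168, 0]]])

```text
clock: 15.0
position: [0.4535, -0.1635, 0.0591]
tcp_rot: [0.709, 0.001, -0.705, -0.001]
wrist_force: [0.8, -0.2, 0.7]
grip_width: 0.0
```

Run:
```python
from h import *
s,r=st()
snap('wrist','w11'); snap('scene','s11')
i=cv2.imread('pics/s11.png')[90:220,100:240]; cv2.imwrite('pics/s11c.png',cv2.resize(i,None,fx=4.5,fy=4.5,interpolation=2))
```

```text
t 15.0 pos [ 0.4535 -0.1635  0.0591] q [ 0.061  0.263 -0.646 -0.003 -0.656 -0.059] F [ 0.8 -0.2  0.7] M [ 0.01 -0.01  0.02] w 0.0
[[ 0.005 -0.    -1.   ]
 [ 0.002 -1.     0.   ]
 [-1.    -0.002 -0.005]]
```

View pics/w11.png

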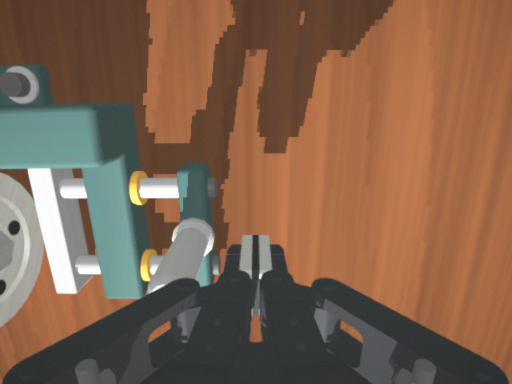

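View pics/s11c.png

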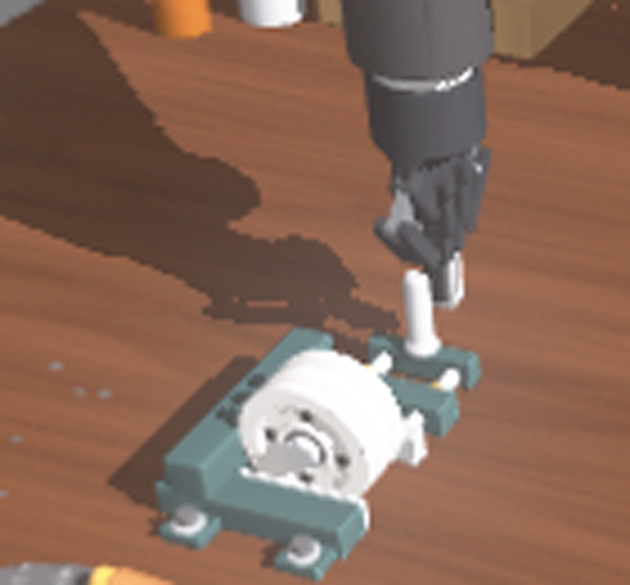

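In the wrist view the closed gripper's linkage (190,290) spreads over the post. I'll turn the tool a quarter so the linkage lies along y and only the fingers can meet the post.

Emit:
servo_tool(plan=[[[0, -45, 0, 0, 0], [0, -55, 0, 0, 0.18], [0, -55, 0, 0, 0.36], [0, -55, 0, 0, 0.54], [0, -55, 0, 0, 0.72], [0, -55, 0, 0, 0.9], [0, -55, 0, 0, 1.08], [0, -55, 0, 0, 1.26], [0, -55, 0, 0, 1.44], [0, -55, 0, 0, 1.57]]])

```text
clock: 16.35
position: [0.4544, -0.1637, 0.1163]
tcp_rot: [-0.5, 0.498, 0.497, 0.504]
wrist_force: [-0.5, -0.0, -0.3]
grip_width: 0.0002
```

Run:
```python
from h import *
s,r=st()
```

```text
t 16.35 pos [ 0.4544 -0.1637  0.1163] q [ 0.061  0.176 -0.586 -0.002 -0.8   -1.634] F [-0.5 -0.  -0.3] M [ 0.02  0.04 -0.02] w 0.0002
[[ 0.008 -1.     0.004]
 [ 0.002  0.004  1.   ]
 [-1.    -0.008  0.002]]
```

Emit:
servo_tool(plan=[[[0, 25, 0, 0, 0], [0, 48, 0, 0, 0], [0, 57, 0, 0, 0], [0, 57, -5, 0, 0], [0, 57, -10, 0, 0], [0, 57, -14, 0, 0], [0, 57, -17, 0, 0], [0, 57, -19, 0, 0], [0, 57, -21, 0, 0], [0, 57, -23, 0, 0]]])

```text
clock: 17.6
position: [0.4777, -0.1637, 0.0594]
tcp_rot: [-0.5, 0.499, 0.498, 0.504]
wrist_force: [-3.7, -0.6, 2.6]
grip_width: -0.0004
```

Run:
```python
from h import *
s,r=st()
snap('scene','s12')
i=cv2.imread('pics/s12.png')[90:220,100:240]; cv2.imwrite('pics/s12c.png',cv2.resize(i,None,fx=4.5,fy=4.5,interpolation=2))
```

```text
t 17.6 pos [ 0.4777 -0.1637  0.0594] q [ 0.058  0.293 -0.599 -0.003 -0.671 -1.631] F [-3.7 -0.6  2.6] M [0.   1.14 0.  ] w -0.0004
[[ 0.008 -1.     0.004]
 [ 0.002  0.004  1.   ]
 [-1.    -0.008  0.002]]
```

View pics/s12c.png

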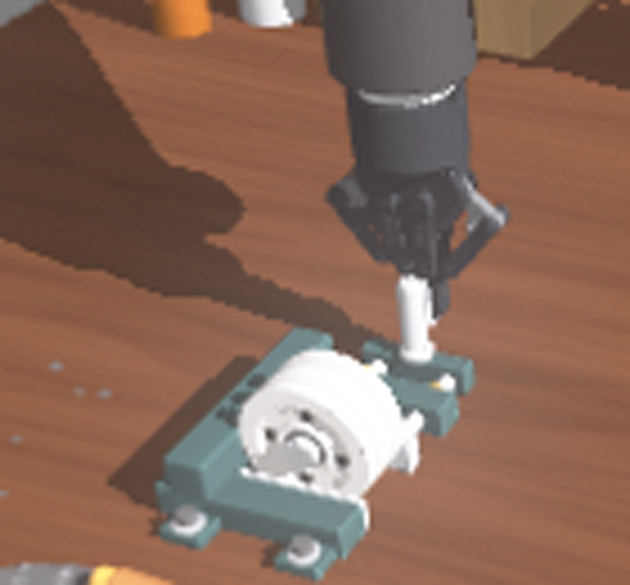

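Emit:
servo_tool(plan=[[[0, 0, -1.5, 0, 0], [0, 0, -3, 0, 0], [0, 0, -4.5, 0, 0], [0, 0, -6, 0, 0], [0, 0, -7, 0, 0], [0, 0, -8, 0, 0], [0, 0, -9, 0, 0], [0, 0, -10, 0, 0], [0, 0, -10.5, 0, 0], [0, 0, -11, 0, 0]]])

```text
clock: 18.9
position: [0.4878, -0.1637, 0.0594]
tcp_rot: [-0.5, 0.499, 0.498, 0.503]
wrist_force: [-7.4, 0.5, 5.4]
grip_width: -0.0001
```

Run:
```python
from h import *
s,r=st()
snap('scene','s13'); snap('wrist','w13')
i=cv2.imread('pics/s13.png')[90:220,100:240]; cv2.imwrite('pics/s13c.png',cv2.resize(i,None,fx=4.5,fy=4.5,interpolation=2))
```

```text
t 18.9 pos [ 0.4878 -0.1637  0.0594] q [ 0.057  0.307 -0.576 -0.003 -0.682 -1.629] F [-7.4  0.5  5.4] M [0.51 2.44 0.04] w -0.0001
[[ 0.006 -1.     0.004]
 [ 0.002  0.004  1.   ]
 [-1.    -0.006  0.002]]
```

View pics/s13c.png

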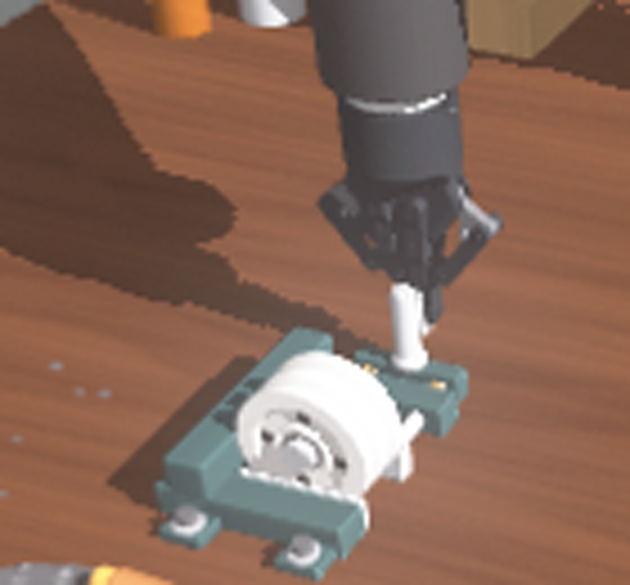

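View pics/w13.png

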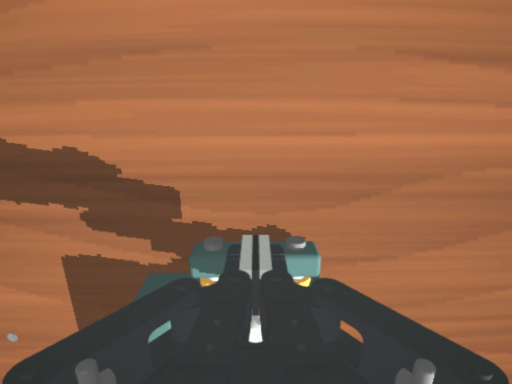

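Emit:
servo_tool(plan=[[[0, 0, -0.5, 0, 0], [0, 0, -1, 0, 0], [0, 0, -1.5, 0, 0], [0, 0, -2, 0, 0], [0, 0, -2.5, 0, 0], [0, 0, -3, 0, 0], [0, 0, -3.5, 0, 0], [0, 0, -4, 0, 0], [0, 0, -4, 0, 0], [0, 0, -4, 0, 0]]])

```text
clock: 20.25
position: [0.4892, -0.1638, 0.059]
tcp_rot: [-0.498, 0.5, 0.499, 0.502]
wrist_force: [-11.2, 1.8, 8.3]
grip_width: -0.0001
```

Run:
```python
from h import *
s,r=st()
```

```text
t 20.25 pos [ 0.4892 -0.1638  0.059 ] q [ 0.056  0.312 -0.57  -0.004 -0.688 -1.629] F [-11.2   1.8   8.3] M [0.42 3.84 0.06] w -0.0001
[[ 0.001 -1.     0.005]
 [ 0.003  0.005  1.   ]
 [-1.    -0.001  0.003]]
```

Emit:
servo_tool(plan=[[[0, 0, -2.5, 0, 0], [0, 0, -3, 0, 0], [0, 0, -3.5, 0, 0], [0, 0, -4, 0, 0], [0, 0, -4.5, 0, 0], [0, 0, -5, 0, 0], [0, 0, -5.5, 0, 0], [0, 0, -6, 0, 0], [0, 0, -6, 0, 0], [0, 0, -6, 0, 0]]])

```text
clock: 21.5
position: [0.4892, -0.1641, 0.0577]
tcp_rot: [-0.495, 0.503, 0.501, 0.5]
wrist_force: [-17.9, 2.1, 11.6]
grip_width: -0.0
```

Run:
```python
from h import *
s,r=st()
snap('scene','s14'); snap('wrist','w14')
i=cv2.imread('pics/s14.png')[140:220,120:220]; cv2.imwrite('pics/s14c.png',cv2.resize(i,None,fx=7,fy=7,interpolation=2))
```

```text
t 21.5 pos [ 0.4892 -0.1641  0.0577] q [ 0.055  0.318 -0.562 -0.005 -0.699 -1.628] F [-17.9   2.1  11.6] M [0.62 6.17 0.05] w -0.0
[[-0.009 -1.     0.007]
 [ 0.003  0.007  1.   ]
 [-1.     0.009  0.003]]
```

View pics/s14c.png

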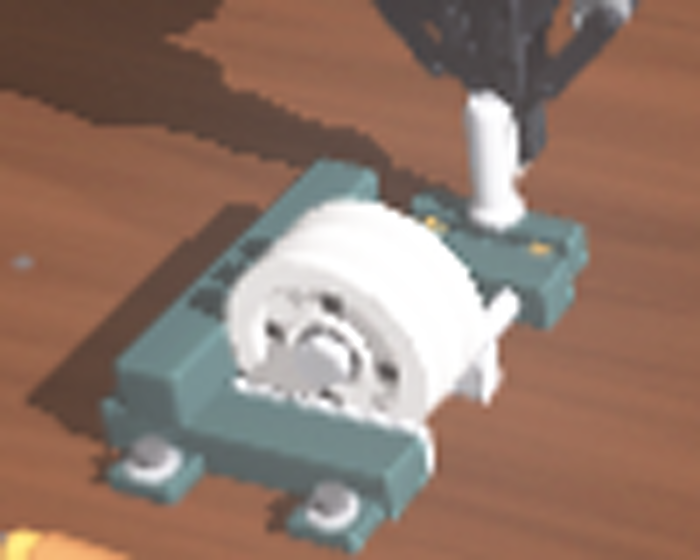

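The tool stalls at x = 0.489 with 18 N, so the jaw is tight. Backing off, rising, and looking.

Emit:
servo_tool(plan=[[[0, 0, 5, 0, 0], [0, 0, 15, 0, 0], [0, 0, 20, 0, 0], [0, -40, 20, 0, 0], [0, -90, 20, 0, -0.18], [0, -130, 10, 0, -0.36], [0, -150, -20, 0, -0.54], [0, -150, -40, 0, -0.72], [0, -150, -60, 0, -0.9], [0, -150, -60, 0, -1.08]]])

```text
clock: 22.85
position: [0.5521, -0.1649, 0.207]
tcp_rot: [-0.683, 0.172, 0.689, 0.172]
wrist_force: [-0.6, -0.6, 1.3]
grip_width: 0.0002
```

Emit:
servo_tool(plan=[[[0, 0, 0, 0, -0.16], [0, 0, 0, 0, -0.32], [0, 0, 0, 0, -0.48], [0, 0, -15, -15, -0.48], [0, 0, -30, -30, -0.48], [0, 0, -30, -30, -0.48], [0, 0, -30, -30, -0.48], [0, 0, -30, -30, -0.48], [0, 0, -30, -30, -0.48], [0, 0, -30, -30, -0.48]]])

```text
clock: 24.1
position: [0.5926, -0.1526, 0.2069]
tcp_rot: [-0.704, 0.003, 0.71, 0.005]
wrist_force: [0.8, -0.0, -0.2]
grip_width: 0.0
```

Run:
```python
from h import *
s,r=st()
m=env.camera_model('wrist'); snap('wrist','w15'); 
P,I=cloudw('wrist','w15',(0,512,0,384),.008,.12,m); P,I=P[P[:,0]<.72],I[P[:,0]<.72]; ras(P,I,'rasW15',(.59,-.16,0),.15)
```

```text
t 24.1 pos [ 0.5926 -0.1526  0.2069] q [ 0.065  0.291 -0.186 -0.004 -1.101 -0.074] F [ 0.8 -0.  -0.2] M [-0.01 -0.02  0.01] w 0.0
[[-0.008 -0.011 -1.   ]
 [ 0.003 -1.     0.011]
 [-1.    -0.003  0.008]]
```

View pics/w15.png

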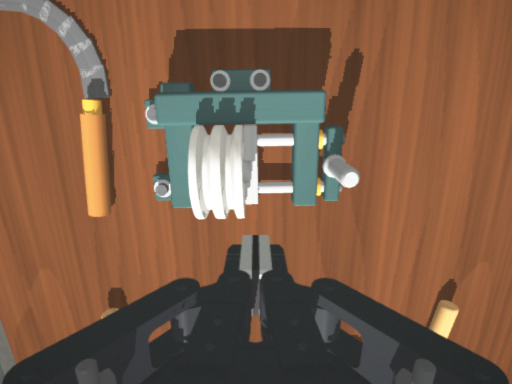

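View pics/rasW15.png

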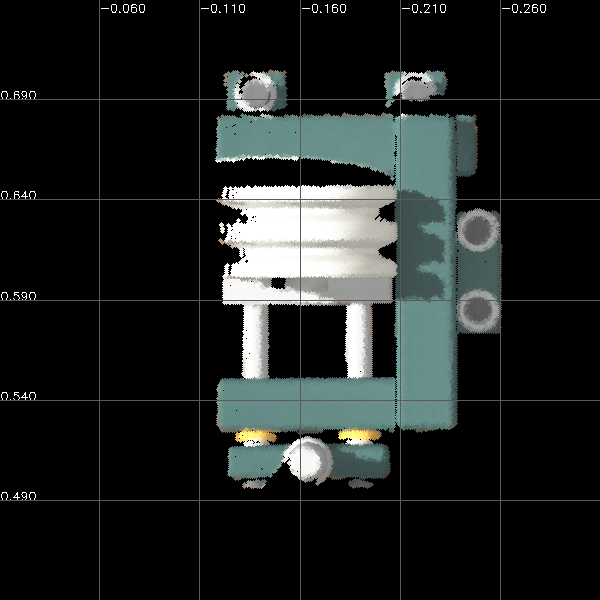

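Wrist view: the sliding jaw (250,165) lies flat on the pulley's face. The pulley spans x 0.602–0.646 between the jaw faces, its rim is at the back wall and it stands square. The arm is clear.

Run:
```python
from station import env
print(env.hand_in())
```

```text
the job is handed in; nothing more can be done
None
```

I rolled the bare-metal pulley into the bench clamp, closed the sliding jaw on it and handed the job in at about 24 s. No verdict came back.

- **Rolling:** I held the pulley by its bolt ends and steered it about 0.37 m along the bench. Just before the clamp mouth I rolled it back 42 mm to correct a sideways offset of about 5 mm. It then rolled in until the rim met the back wall, with 11.6 N of contact force.
- **Closing the jaw:** I let go of the pulley and pushed the post with closed fingers until the tool stalled at 18 N. I then drew clear.
- **Last checks, from the wrist camera:** The pulley stands upright and square. Its faces span x = 0.602 to 0.646 m between the two jaw faces, so the jaw should read about 0.036 m. Its rim is at the back wall and the wrist force is near zero.
- **Disagreement between cameras:** The top camera put the fixed jaw's face about 2 mm further out than the wrist camera did (0.648 against 0.646 m). That is within the calibration error. I used the wrist value.
- **Not measured:** The roll angle was judged only from the bolt-hole pattern at one point and from the distance travelled. I saw no contact with the bystanders, but I did not measure their positions again at the end.

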